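# Reject the topping tin with the stiff lid

### The job

On the wheel-cake stall's counter three hinged topping tins stand on the dark mat. Working from your left to your right, raise each lid by its knob well past half-way and see whether it swings freely: a good lid drops shut when let go, the one stiff lid stays up. Set the stiff tin upright inside the red reject tray, without dropping it, its lid left standing open to mark the fault; the good tins stay shut where they stand, and the loose cake, the bamboo tamper and the syrup bottle are not to be shifted.

Things in the scene. Friction and masses are not known exactly. Their poses are not given: they have to be found in the camera images.
- mat: dark rubber mat, 150 x 370 x 4 mm, fixed to the counter; origin at the centre of its underside, y along its long side. The three tins stand on it in a row along its y, about 130 mm apart, the left one at y about +0.13, the middle one near 0, the right one near -0.13 (left and right as the robot sees them: +y is left)
- tin_1_mid (a point): centre of steel tin 1, a loose box 100 (x) x 60 (y) x 55 mm tall, 0.4 to 0.55 kg; half-way up, 27.5 mm above its underside; hinge on its +x side, away from the robot. Lift it by its long sides, 60 mm apart; a raised lid overhangs it, its edge up to 155 mm above the underside: grip the front (-x) half or lean clear. The three tins look alike; any may be in any place of the row
- knob_1 (a point): centre of the grip of the knob on the lid of tin 1: a black bar 16 mm long along the tin's y and 14 mm thick, on a 10 mm stem. It moves with the lid. Closed, it lies 37 mm towards -x from the tin's centre, on its middle line, 84 mm above the tin's underside and 24 mm above the 60 mm-high closed lid (brass lid 100 x 58 x 5 mm). A grip on the bar's two ends lets it turn in the grip while the lid swings
- lid_1 (a joint): opening angle of the lid of tin 1: 0 closed, 1.25 rad fully open. Hinge line along the tin's y, 51 mm to +x of the tin's centre, 55 mm above its underside; the closed knob grip lies 88 mm to -x of it and 29 mm above it. Two lids are free and drop shut when let go at any angle; one is stiff (about 1.1 N at the knob to raise, against 0.3 N) and stays where it is left; which one is not told
- tin_2_mid (a point): centre of steel tin 2, a loose box 100 (x) x 60 (y) x 55 mm tall, 0.4 to 0.55 kg; half-way up, 27.5 mm above its underside; hinge on its +x side, away from the robot. Lift it by its long sides, 60 mm apart; a raised lid overhangs it, its edge up to 155 mm above the underside: grip the front (-x) half or lean clear. The three tins look alike; any may be in any place of the row
- knob_2 (a point): centre of the grip of the knob on the lid of tin 2: a black bar 16 mm long along the tin's y and 14 mm thick, on a 10 mm stem. It moves with the lid. Closed, it lies 37 mm towards -x from the tin's centre, on its middle line, 84 mm above the tin's underside and 24 mm above the 60 mm-high closed lid (brass lid 100 x 58 x 5 mm). A grip on the bar's two ends lets it turn in the grip while the lid swings
- lid_2 (a joint): opening angle of the lid of tin 2: 0 closed, 1.25 rad fully open. Hinge line along the tin's y, 51 mm to +x of the tin's centre, 55 mm above its underside; the closed knob grip lies 88 mm to -x of it and 29 mm above it. Two lids are free and drop shut when let go at any angle; one is stiff (about 1.1 N at the knob to raise, against 0.3 N) and stays where it is left; which one is not told
- tin_3_mid (a point): centre of steel tin 3, a loose box 100 (x) x 60 (y) x 55 mm tall, 0.4 to 0.55 kg; half-way up, 27.5 mm above its underside; hinge on its +x side, away from the robot. Lift it by its long sides, 60 mm apart; a raised lid overhangs it, its edge up to 155 mm above the underside: grip the front (-x) half or lean clear. The three tins look alike; any may be in any place of the row
- knob_3 (a point): centre of the grip of the knob on the lid of tin 3: a black bar 16 mm long along the tin's y and 14 mm thick, on a 10 mm stem. It moves with the lid. Closed, it lies 37 mm towards -x from the tin's centre, on its middle line, 84 mm above the tin's underside and 24 mm above the 60 mm-high closed lid (brass lid 100 x 58 x 5 mm). A grip on the bar's two ends lets it turn in the grip while the lid swings
- lid_3 (a joint): opening angle of the lid of tin 3: 0 closed, 1.25 rad fully open. Hinge line along the tin's y, 51 mm to +x of the tin's centre, 55 mm above its underside; the closed knob grip lies 88 mm to -x of it and 29 mm above it. Two lids are free and drop shut when let go at any angle; one is stiff (about 1.1 N at the knob to raise, against 0.3 N) and stays where it is left; which one is not told
- reject_tray: red tray for rejects, 190 (x) x 170 (y) x 20 mm high outside, 4 mm walls and floor, fixed to the counter to the left or to the right of the mat; origin at the centre of its underside. A steel tray of the same size holding wheel cakes is on the other side
- cake: loose wheel cake, 72 mm across, 42 mm tall; a bystander; origin at its underside
- tamper: bamboo tamper with red bands standing upright, 40 mm across, 140 mm tall; a bystander; origin at its underside
- syrup: yellow squeeze bottle with a red cap, 56 mm across, 150 mm tall; a bystander; origin at its underside

How it is judged (in metres and radians):
On the way, in this order (a step that is already met when the one before it is completed fails the run):
1. the lid of the left tin is raised past half-way (at least 0.7 rad) (((y of tin_1_mid in the frame of mat between 0.065 and 0.2 m and value of joint lid_1 above 0.7 rad) or (y of tin_2_mid in the frame of mat between 0.065 and 0.2 m and value of joint lid_2 above 0.7 rad) or (y of tin_3_mid in the frame of mat between 0.065 and 0.2 m and value of joint lid_3 above 0.7 rad))), for 0.15 s.
2. the lid of the middle tin is raised past half-way (at least 0.7 rad) (((y of tin_1_mid in the frame of mat between -0.065 and 0.065 m and value of joint lid_1 above 0.7 rad) or (y of tin_2_mid in the frame of mat between -0.065 and 0.065 m and value of joint lid_2 above 0.7 rad) or (y of tin_3_mid in the frame of mat between -0.065 and 0.065 m and value of joint lid_3 above 0.7 rad))), for 0.15 s.
3. the lid of the right tin is raised past half-way (at least 0.7 rad) (((y of tin_1_mid in the frame of mat between -0.2 and -0.065 m and value of joint lid_1 above 0.7 rad) or (y of tin_2_mid in the frame of mat between -0.2 and -0.065 m and value of joint lid_2 above 0.7 rad) or (y of tin_3_mid in the frame of mat between -0.2 and -0.065 m and value of joint lid_3 above 0.7 rad))), for 0.15 s.
At the end, for the whole second after the job is handed in: All tins upright (0.15 rad) and at rest; one stands on the red tray's floor, within 75 mm (x) and 65 mm (y) of its centre, its lid standing open by itself (over 0.4 rad), as only the stiff one can; the others are within 40 mm of their starts, lids shut (under 0.15 rad) (angle between each of tin_1_mid, tin_2_mid, tin_3_mid's own z axis and vertical below 0.15 rad and linear speed of each of tin_1, tin_2, tin_3 below 0.02 m/s and ((x of tin_1_mid in the frame of reject_tray between -0.075 and 0.075 m and y of tin_1_mid in the frame of reject_tray between -0.065 and 0.065 m and z of tin_1_mid in the frame of reject_tray below 0.042 m and value of joint lid_1 above 0.4 rad and distance of each of tin_2_mid, tin_3_mid from where it was at the start of the episode below 0.04 m and value of joint each of lid_2, lid_3 below 0.15 rad) or (x of tin_2_mid in the frame of reject_tray between -0.075 and 0.075 m and y of tin_2_mid in the frame of reject_tray between -0.065 and 0.065 m and z of tin_2_mid in the frame of reject_tray below 0.042 m and value of joint lid_2 above 0.4 rad and distance of each of tin_1_mid, tin_3_mid from where it was at the start of the episode below 0.04 m and value of joint each of lid_1, lid_3 below 0.15 rad) or (x of tin_3_mid in the frame of reject_tray between -0.075 and 0.075 m and y of tin_3_mid in the frame of reject_tray between -0.065 and 0.065 m and z of tin_3_mid in the frame of reject_tray below 0.042 m and value of joint lid_3 above 0.4 rad and distance of each of tin_1_mid, tin_2_mid from where it was at the start of the episode below 0.04 m and value of joint each of lid_1, lid_2 below 0.15 rad))); the robot touches nothing.
It fails at once if a tin tips over (more than 0.7 rad) (angle between any of tin_1_mid, tin_2_mid, tin_3_mid's own z axis and vertical above 0.7 rad).
It fails at once if a tin is dropped (faster than 0.7 m/s while out of the fingers) ((linear speed of tin_1 above 0.7 m/s and contact force between the fingers and tin_1 below 0.05 N) or (linear speed of tin_2 above 0.7 m/s and contact force between the fingers and tin_2 below 0.05 N) or (linear speed of tin_3 above 0.7 m/s and contact force between the fingers and tin_3 below 0.05 N)).
It fails at once if the loose cake, tamper or syrup bottle is shifted by more than 40 mm (distance of any of cake, tamper, syrup from where it was at the start of the episode above 0.04 m).
It also fails if it takes over 72 s, if anything falls off the work surface, if the arm or the gripper's body presses on something with over 40 N, if the wrist force passes 120 N, or if a joint passes its speed limit or range.

### The arm

A 6-joint arm with a two-finger parallel gripper is mounted at the origin on the work surface. World frame = base frame: x ahead of the robot, y to its left, z up, the work surface at z = 0. Lengths are in mm, angles in rad, forces in N, time in s.
With the tool pointing down it reaches from about 300 to 775 mm from the base axis. Payload 14.6 kg.
Tool frame: the origin (TCP) lies at the very end of the fingers, on their centre line; the grasp point (between the pads) lies behind it (ctrl.pinch_z is the z of the grasp point in the tool frame, in mm); z points along the fingers, y is the line along which they close (so a half turn about z gives the same grasp; the last joint's range is limited). The gripper opens to 94 mm and grips with 3 to 60 N. Pads are 16 mm wide; open, the fingers measure 119 mm over their backs; the gripper's body (75 mm by 177 mm) begins 78 mm behind the grasp point.
Start: joints at [-1.209, 0.3, 1.521, -0, 1.321, -0.067], TCP at [228.671, -500.199, 205.446] pointing down, gripper open.
Joint ranges: [-3.03, 3.03], [-0.79, 2.21], [0.23, 2.52], [-1.04, 4.18], [0, 3.07], [-2.55, 2.55]. Speed limits (rad/s): [2.22, 2.22, 2.57, 3.14, 3.14, 3.14].

### API

Orientations are given as a unit quaternion [x, y, z, w].
In Python, from rig import telemetry, viewer, ticket, ctrl gives the robot as it stands.
- The arm moves only by the tool carry_out, never from a script. Its argument "series" is a list of rows, each a list of 3 entries, a list of its own where there are three numbers: the turn, a rotation vector about the tool's x, y, z scaled (see below), then the shift along the tool's x, y, z scaled (see below), then the gripper's target within -1 to 1 (shut at 1, half-way at 0, fully open at -1). A call has 1 to 10 rows; each row shifts and turns the commanded pose from where the row before left it, along the tool's axes as they then stand; what a row does not reach is not made up. The controller multiplies each number of a shift by 150 mm and each number of a turn by 180 degrees. A row lasts 1/8 s, in which the tool goes at most 62.5 mm and 10.7 degrees, less where a joint would pass 70% of its speed; a pose out of reach is approached as far as the arm can. A call with a number of a shift or a turn outside -1 to 1 is refused whole. A call with a gripper value outside its range is refused whole. The fingers move at their own pace and stop on an object; "grip_force" is the grip in N (left out, the last holds). Time passes only in rows, so rows that do not move let the fingers close. It gives the time, the measured TCP pose, the force, the opening and the grip force at its end, in the units of the state.
- telemetry.read_state(): the state, without advancing time (a new reading comes with each control period).
- viewer.get_image(name): name is "scene" or "top"; returns a dict with "image" (480x640x3 uint8, blue, green, red), "fov_y" (degrees; the focal length in pixels is half the picture's height over the tangent of half this angle, whatever the lens; pixels are square), "cx", "cy" (the principal point, pixels), "world_from_camera" (4x4, takes a point from camera to world coordinates). Camera axes: x right, y down, z forward; pixel columns grow to the right and rows downward; lengths in mm; the calibration is good to about 2 mm. A picture is of the moment at which its call begins. There is no depth.
- ticket.finish_job(): hands the job in; it is judged then, once.
The state is a dict: "time_s": time; "q": joint angles; "dq": joint speeds; "effort": joint torques, N m; "tool_pos": TCP position; "eef_rot": TCP orientation; "ft_force": force on the tool from outside, world axes, zero at the start; "moment": the same for the moment, N m; "finger_gap": opening from 0.0 (shut) to 1.0 (fully open); "finger_force": force on a finger pad.
Only numpy, scipy, OpenCV 4.12 (cv2) and the standard library are available. Lean on these libraries where they do the work, as an engineer would, in place of code of your own. Each camera call takes 0.05 s, during which the arm holds its last target. There are 200 camera calls.

## Working session

There is one attempt and no reset: what is moved stays moved. The work goes in short steps, Python scripts to look and compute and a tool call to move; the robot and the scene stay as the last step left them, time stands still between calls to the robot, and variables do not carry over. Pictures are saved under pics/ and viewed, at most 10 in all, crops included, and the job is handed in when it is done.

Besides the shell and the picture viewer there is one more tool, called after "Emit:" by a JSON object that holds its "method" and its "body", one argument or row to a line. carry_out: Moves the arm, as the interface text tells. Shifts and turns lie within -1 to 1; 1 stands for 150 mm of shift or 180 degrees of turn. Its arguments: {"type":"object","properties":{"series":{"type":"array","items":{"type":"array"}},"grip_force":{"type":"number"}},"required":["series"]}

```bash
mkdir -p pics; cat > h.py <<'E'
import numpy as np, cv2
from rig import telemetry, viewer, ticket, ctrl
def ray(v,u,w):
    f=240/np.tan(np.radians(v["fov_y"])/2); T=np.array(v["world_from_camera"])
    d=T[:3,:3]@np.array([(u-v["cx"])/f,(w-v["cy"])/f,1.]); return T[:3,3],d/np.linalg.norm(d)
def onz(v,u,w,z):
    o,d=ray(v,u,w); return o+d*(z-o[2])/d[2]
def tri(a,b):
    (o1,d1),(o2,d2)=a,b
    s=np.linalg.lstsq(np.c_[d1,-d2],o2-o1,rcond=None)[0]
    p,q=o1+s[0]*d1,o2+s[1]*d2; return (p+q)/2,np.linalg.norm(p-q)
def proj(v,p):
    f=240/np.tan(np.radians(v["fov_y"])/2); c=np.linalg.inv(np.array(v["world_from_camera"]))@np.r_[p,1]
    return f*c[0]/c[2]+v["cx"],f*c[1]/c[2]+v["cy"]
E
python3 - <<'E'
from h import *
for n in("scene","top"):
    v=viewer.get_image(n); cv2.imwrite(f"pics/{n}0.png",v["image"]); print(n,v["fov_y"],v["cx"],v["cy"],np.round(v["world_from_camera"],3).tolist())
print(telemetry.read_state(),ctrl.pinch_z)
E
```

```text
scene 57.86131390149425 315.2479388830763 235.65909619353062 [[0.819, 0.428, -0.383, 895.728], [0.574, -0.597, 0.561, -527.778], [0.011, -0.679, -0.734, 762.664], [0.0, 0.0, 0.0, 1.0]]
top 57.220560555149966 313.2609856493771 240.24363149093264 [[0.001, -0.997, 0.075, 440.224], [-1.0, -0.002, -0.01, -6.547], [0.011, -0.075, -0.997, 1068.388], [0.0, 0.0, 0.0, 1.0]]
{'time_s': 0.1, 'q': array([-1.20862189e+00,  3.00410422e-01,  1.52150133e+00, -5.17698627e-05,
        1.32066224e+00, -6.65722562e-02]), 'dq': array([ 0.00075472, -0.00099407, -0.00198311, -0.00106229,  0.0010524 ,
       -0.00103769]), 'effort': array([ 9.81428857e-04, -5.32649016e+01, -3.53285229e+01,  7.09335739e-02,
        2.35088967e-02, -6.43217754e-05]), 'tool_pos': array([ 228.57313911, -500.01307866,  204.95334014]), 'eef_rot': array([ 9.77108414e-01,  2.12741408e-01, -9.70602263e-05, -4.81624807e-04]), 'ft_force': array([ 0.05903231, -0.45254016,  0.60896185]), 'moment': array([ 0.0196783 , -0.07700113, -0.01990385]), 'finger_force': 0.0, 'finger_gap': 1.0006392661118264} -18.8
```

View pics/scene0.png

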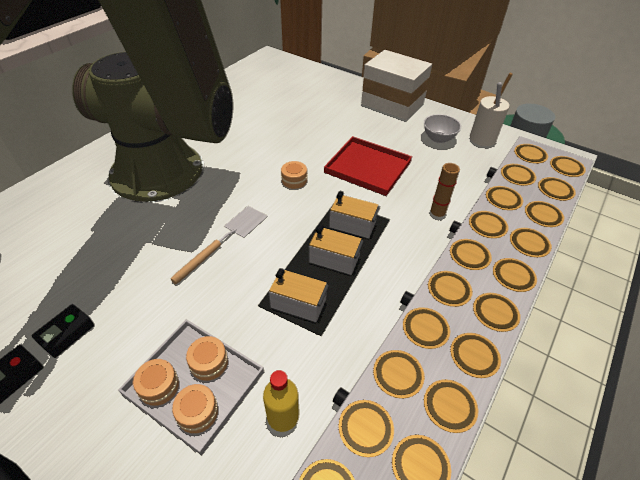

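View pics/top0.png

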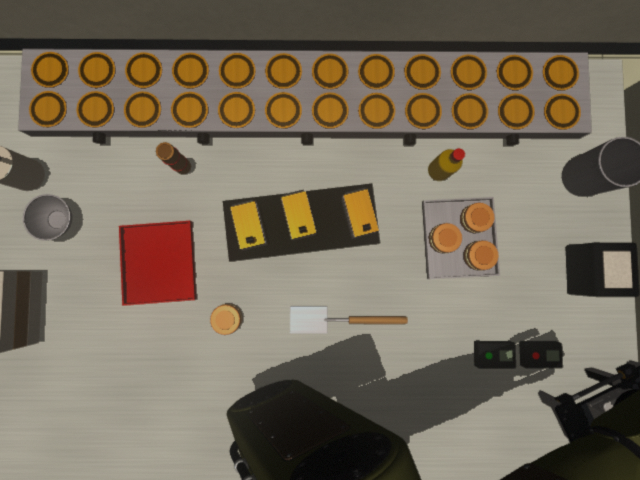

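The top view shows the mat, with tins at about (248,225), (298,215) and (361,213) and their knobs on the robot side. The red tray is on the left at (158,262), the tamper at (170,157), the loose cake at (226,319) and the syrup at (445,165). In the scene view the knobs are at (339,197), (319,236) and (280,275).

```bash
cat > meas.py <<'E'
from h import *
V={n:viewer.get_image(n) for n in("scene","top")}
def hsv(v): return cv2.cvtColor(v["image"],cv2.COLOR_BGR2HSV)
def blobs(m,amin):
    n,l,s,c=cv2.connectedComponentsWithStats(m.astype(np.uint8)); return [(c[i],s[i],l==i) for i in range(1,n) if s[i][4]>=amin]
def lids(n,box):
    h=hsv(V[n]); m=cv2.inRange(h,(10,110,90),(32,255,255)); k=np.zeros_like(m); x0,y0,x1,y1=box; k[y0:y1,x0:x1]=m[y0:y1,x0:x1]
    return sorted(blobs(cv2.morphologyEx(k,cv2.MORPH_OPEN,np.ones((3,3))),150),key=lambda b:b[0][0])
v=V["top"]
for (c,s,m) in lids("top",(220,180,390,265)):
    cn=cv2.findContours(m.astype(np.uint8),0,2)[0]; cn=max(cn,key=cv2.contourArea)
    box=cv2.boxPoints(cv2.minAreaRect(cn)); P=np.array([onz(v,*q,64)[:2] for q in box])
    e=[P[1]-P[0],P[2]-P[1]]; L=max(e,key=np.linalg.norm); L=L*np.sign(L[0])
    print("top lid",s[4],"ctr",P.mean(0).round(1),"sizes",[round(np.linalg.norm(x),1) for x in e],"yaw",round(np.degrees(np.arctan2(L[1],L[0])),1))
K=[]
for n,g in(("top",[(251,240),(299,230),(366,227)]),("scene",[(339,197),(319,236),(280,275)])):
    gr=V[n]["image"].max(2); o=[]
    for x,y in g:
        r=9; w=gr[y-r:y+r+1,x-r:x+r+1]<45
        b=max(blobs(w,5),key=lambda b:b[1][4]); o.append((b[0][0]+x-r,b[0][1]+y-r)); print(n,"knob",np.round(o[-1],1),b[1][4])
    K.append(o)
for a,b in zip(*K): print("knob3d",[np.round(x,1) for x in tri(ray(V["top"],*a),ray(V["scene"],*b))])
# tray, mat
def quad(n,m,z):
    b=max(blobs(m,500),key=lambda b:b[1][4])[2].astype(np.uint8); cn=max(cv2.findContours(b,0,2)[0],key=cv2.contourArea)
    P=np.array([onz(V[n],*q,z)[:2] for q in cv2.boxPoints(cv2.minAreaRect(cn))]); return P
for n in V:
    h=hsv(V[n]); m=(cv2.inRange(h,(0,170,60),(6,255,255))|cv2.inRange(h,(174,170,60),(180,255,255)))>0
    if n=="top":
        P=quad(n,m,20); print("tray",P.mean(0).round(1),np.round(P,0).tolist())
    else:
        b=max(blobs(m,500),key=lambda b:b[1][4])[2].astype(np.uint8); cn=max(cv2.findContours(b,0,2)[0],key=cv2.contourArea)
        q=cv2.approxPolyDP(cn,8,True)[:,0]; P=np.array([onz(V[n],*a,20)[:2] for a in q]); print("tray scene",P.mean(0).round(1),P.round(0).tolist())
dark=np.zeros((480,640),bool); dark[180:265,215:390]=V["top"]["image"].max(2)[180:265,215:390]<60
P=np.array([onz(v,*q,4)[:2] for q in cv2.boxPoints(cv2.minAreaRect(np.argwhere(dark)[:,::-1].astype(np.float32)))]); print("mat",P.mean(0).round(1),P.round(0).tolist())
for nm,u,w,z in(("cake",226,319,42),("tampertop",165,150,140),("tamperbase",187,167,0),("syrcap",458,154,150)): print(nm,onz(v,u,w,z).round(0))
E
python3 meas.py
```

```text
top lid 1105 ctr [551.9 135.1] sizes [np.float64(60.1), np.float64(101.6)] yaw 13.7
top lid 1103 ctr [575.5  17.8] sizes [np.float64(60.4), np.float64(101.2)] yaw 14.0
top lid 1073 ctr [ 581. -126.] sizes [np.float64(59.4), np.float64(101.6)] yaw 14.7
top knob [250.8 240.7] 6
top knob [305.1 238.5] 13Traceback (most recent call last):
  File "meas.py", line 20, in <module>
    b=max(blobs(w,5),key=lambda b:b[1][4]); o.append((b[0][0]+x-r,b[0][1]+y-r)); print(n,"knob",np.round(o[-1],1),b[1][4])
ValueError: max() iterable argument is empty
```

```bash
python3 - <<'E'
from h import *
a=viewer.get_image("top")["image"][180:265,215:390]; b=viewer.get_image("scene")["image"][185:325,255:395]
a=cv2.resize(a,None,fx=4.5,fy=4.5,interpolation=0); b=cv2.resize(b,None,fx=1.5,fy=1.5,interpolation=0)
o=np.zeros((600,800,3),np.uint8); o[:a.shape[0],:a.shape[1]]=a[:600,:800]; o[385:385+210,:210]=b
cv2.imwrite("pics/z.png",o)
E
```

```text
(no output)
```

View pics/z.png

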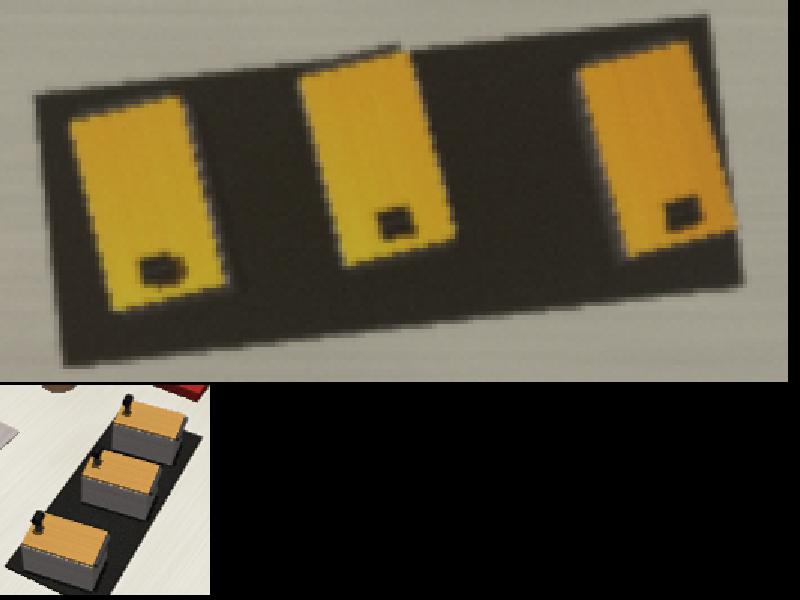

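The enlarged crop gives the knobs in the top view at (250.5,240), (302.8,229.5) and (366.8,227.1). In the scene view they are at (339.7,195.5), (319.7,233.5) and (280.3,274).

```bash
python3 - <<'E'
s=open('meas.py').read()
i=s.index("K=[]"); j=s.index("for a,b in zip")
s=s[:i]+"K=[[(250.5,240),(302.8,229.5),(366.8,227.1)],[(339.7,195.5),(319.7,233.5),(280.3,274)]]\n"+s[j:]
open('meas.py','w').write(s)
E
python3 meas.py
```

```text
top lid 1104 ctr [552.  135.1] sizes [np.float64(60.1), np.float64(101.5)] yaw 13.7
top lid 1106 ctr [575.5  17.8] sizes [np.float64(60.4), np.float64(101.2)] yaw 14.0
top lid 1079 ctr [ 580.8 -126.1] sizes [np.float64(59.4), np.float64(102.0)] yaw 14.7
knob3d [array([515.5, 124.1,  87.5]), np.float64(2.6)]
knob3d [array([540.3,   7.4,  75.5]), np.float64(2.0)]
knob3d [array([ 545.1, -136.1,   87.2]), np.float64(2.6)]
tray scene [470.4 344.5] [[368.0, 428.0], [390.0, 249.0], [572.0, 260.0], [551.0, 442.0]]
tray [466.4 354.7] [[554.0, 449.0], [566.0, 278.0], [379.0, 261.0], [367.0, 431.0]]
mat [565.6  13. ] [[615.0, 204.0], [661.0, -160.0], [515.0, -177.0], [471.0, 185.0]]
cake [335. 183.  42.]
tampertop [703. 302. 140.]
tamperbase [701. 293.   0.]
syrcap [ 695. -325.  150.]
```

Lids, knobs (about 88 mm high where clear), tray and mat all agree with the text. I'll turn the tool to the tins' 14° yaw and move towards the left knob.

Emit:
{"method": "carry_out", "body": {
  "series": [
    [[0,0,0.03],[0,0,0],-1],
    [[0,0,0.029],[0,0,0],-1],
    [[0,0,0],[0.24,-0.3,0],-1],
    [[0,0,0],[0.24,-0.3,0],-1],
    [[0,0,0],[0.24,-0.3,0],-1],
    [[0,0,0],[0.24,-0.3,0],-1],
    [[0,0,0],[0.24,-0.3,0],-1],
    [[0,0,0],[0.24,-0.3,0],-1],
    [[0,0,0],[0.24,-0.3,0],-1],
    [[0,0,0],[0.24,-0.3,0],-1]
  ],
  "grip_force": 8
}}

```text
time_s: 1.65
tool_pos: [421.9, -79.6, 205.7]
eef_rot: [0.993, 0.121, 0.0, 0.0]
ft_force: [0.9, -0.6, -0.5]
finger_gap: 0.999
finger_force: 0.0
```

```bash
cat >> h.py <<'E'
from scipy.spatial.transform import Rotation as R
def to(p,n=1):
    s=telemetry.read_state(); r=R.from_quat(s["eef_rot"]).as_matrix(); x=r[:,0]; z=r[:,2]
    print("pos",s["tool_pos"].round(1),"yaw",np.degrees(np.arctan2(x[1],x[0])).round(1),"z",z.round(3),"gap",round(s["finger_gap"],3),"ff",round(s["finger_force"],1),"F",s["ft_force"].round(1),"t",s["time_s"])
    print("shift units/row",(r.T@(np.array(p)-s["tool_pos"])/150/n).round(4),"rows",n)
E
python3 -c "
from h import *
to((515.5,125,140),4)"
```

```text
pos [421.9 -79.6 205.7] yaw 13.9 z [ 0.001 -0.    -1.   ] gap 0.999 ff 0.0 F [ 0.9 -0.6 -0.5] t 1.65
shift units/row [ 0.2335 -0.2934  0.1096] rows 4
```

Emit:
{"method": "carry_out", "body": {
  "series": [
    [[0,0,0],[0.2335,-0.2934,0.08],-1],
    [[0,0,0],[0.2335,-0.2934,0.1],-1],
    [[0,0,0],[0.2335,-0.2934,0.12],-1],
    [[0,0,0],[0.2335,-0.2934,0.14],-1],
    [[0,0,0],[0,0,0.2],0],
    [[0,0,0],[0,0,0.17],0],
    [[0,0,0],[0,0,0.1],0],
    [[0,0,0],[0,0,0],0]
  ]
}}

```text
time_s: 2.65
tool_pos: [514.7, 123.1, 68.5]
eef_rot: [0.993, 0.121, -0.001, 0.0]
ft_force: [0.8, -0.1, 0.1]
finger_gap: 0.611
finger_force: 0.0
```

```bash
python3 -c "
from h import *
to((515.5,125,70))
for n,s in(('top',(200,180,360,300)),('scene',(270,140,430,260))):
    v=viewer.get_image(n); a,b,c,d=s
    cv2.imwrite(f'pics/a_{n}.png',cv2.resize(v['image'][b:d,a:c],None,fx=2.5,fy=2.5))
a=np.hstack([cv2.imread('pics/a_top.png'),cv2.imread('pics/a_scene.png')]); cv2.imwrite('pics/a.png',a); print(a.shape)
"
```

```text
pos [514.7 123.1  68.5] yaw 13.9 z [-0.001 -0.    -1.   ] gap 0.611 ff 0.0 F [ 0.8 -0.1  0.1] t 2.65
shift units/row [ 0.0084 -0.0112 -0.0101] rows 1
(300, 800, 3)
```

View pics/a.png

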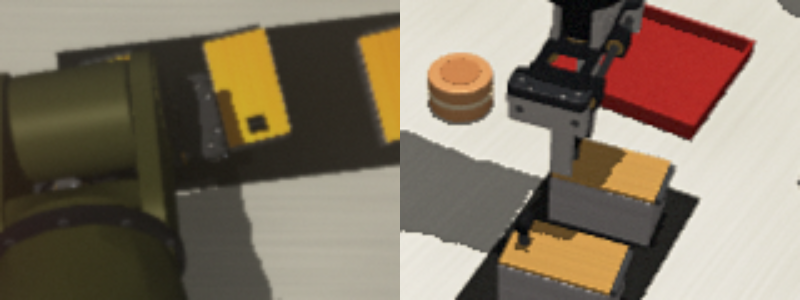

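The gripper straddles the left knob in the scene view at about (565,155) in the crop. Closing.

Emit:
{"method": "carry_out", "body": {
  "series": [
    [[0,0,0],[0.008,-0.007,-0.01],0.5],
    [[0,0,0],[0,0,0],1],
    [[0,0,0],[0,0,0],1],
    [[0,0,0],[0,0,0],1],
    [[0,0,0],[0,0,0],1],
    [[0,0,0],[0,0,0],1]
  ]
}}

```text
time_s: 3.5
tool_pos: [515.8, 124.7, 70.6]
eef_rot: [0.993, 0.121, 0.0, -0.0]
ft_force: [-1.9, 3.2, 3.5]
finger_gap: 0.171
finger_force: 8.0
```

Emit:
{"method": "carry_out", "body": {
  "series": [
    [[0,0,0],[0.0425,0,-0.099],1],
    [[0,0,0],[0.059,0,-0.09],1],
    [[0,0,0],[0.074,0,-0.0785],1],
    [[0,0,0],[0.086,0,-0.0645],1],
    [[0,0,0],[0.096,0,-0.0485],1],
    [[0,0,0],[0.103,0,-0.031],1],
    [[0,0,0],[0.064,0,-0.01],1],
    [[0,0,0],[0,0,0],1],
    [[0,0,0],[0,0,0],1],
    [[0,0,0],[0,0,0],1]
  ]
}}

```text
time_s: 4.75
tool_pos: [592.4, 143.5, 134.5]
eef_rot: [0.993, 0.121, 0.001, -0.0]
ft_force: [-0.4, 0.7, 5.4]
finger_gap: 0.168
finger_force: 8.0
```

```bash
cat > snap.py <<'E'
from h import *
import sys
v=viewer.get_image('scene'); cv2.imwrite(f'pics/{sys.argv[1]}.png',cv2.resize(v['image'][100:340,240:480],None,fx=2.4,fy=2.4)); to((515.5,125,70))
E
python3 snap.py b
```

```text
pos [592.4 143.5 134.5] yaw 13.9 z [ 0.001  0.    -1.   ] gap 0.167 ff 8.0 F [-0.4  1.3  6.4] t 4.8
shift units/row [-0.528  -0.0038  0.429 ] rows 1
```

View pics/b.png

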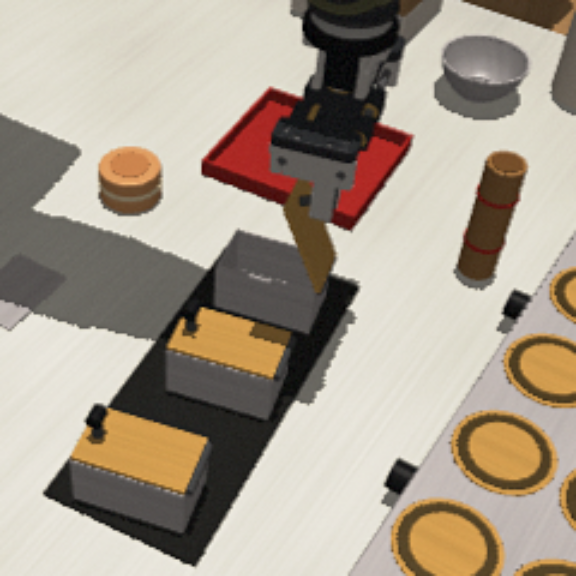

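The left lid stands raised, with the knob in the fingers at (305,200) in the crop, and its tin hasn't moved. I'll let go and rise.

Emit:
{"method": "carry_out", "body": {
  "series": [
    [[0,0,0],[0,0,0],0],
    [[0,0,0],[0,0,0],0],
    [[0,0,0],[0,0,0],0],
    [[0,0,0],[0,0,-0.1],0],
    [[0,0,0],[0,0,-0.2],0],
    [[0,0,0],[0,0,-0.1],0]
  ]
}}

```text
time_s: 5.55
tool_pos: [592.7, 143.6, 196.2]
eef_rot: [0.993, 0.121, 0.001, -0.0]
ft_force: [-0.1, 0.8, 1.0]
finger_gap: 0.499
finger_force: 0.0
```

```bash
cat > snap.py <<'E'
from h import *
import sys
v=viewer.get_image('scene'); cv2.imwrite(f'pics/{sys.argv[1]}.png',cv2.resize(v['image'][100:340,240:480],None,fx=2.4,fy=2.4))
h=cv2.cvtColor(v['image'],cv2.COLOR_BGR2HSV)
m=cv2.inRange(h,(10,110,90),(28,255,255))
for x,y in((355,210),(335,245),(298,288)): print("brass fraction",(m[y-5:y+6,x-8:x+9]>0).mean().round(2))
to([float(a) for a in sys.argv[2:5]],int(sys.argv[5]))
E
python3 snap.py c 539.8 8 150 3
```

```text
brass fraction 0.94
brass fraction 1.0
brass fraction 1.0
pos [593.1 143.6 197.4] yaw 13.9 z [ 0.004  0.001 -1.   ] gap 0.499 ff 0.0 F [ 0.8 -0.5  2.3] t 5.6
shift units/row [-0.188   0.264   0.1046] rows 3
```

The left lid's place shows brass again, so it dropped shut and that tin is good. On to the middle tin.

Emit:
{"method": "carry_out", "body": {
  "series": [
    [[0,0,0],[-0.188,0.264,0],0],
    [[0,0,0],[-0.188,0.264,0.1],0],
    [[0,0,0],[-0.188,0.264,0.2],0],
    [[0,0,0],[0,0,0.22],0],
    [[0,0,0],[0,0,0.2],0],
    [[0,0,0],[0,0,0.12],0],
    [[0,0,0],[0,0,0],0],
    [[0,0,0],[0,0,0],0]
  ]
}}

```text
time_s: 6.6
tool_pos: [539.3, 7.9, 68.6]
eef_rot: [0.993, 0.122, 0.001, 0.0]
ft_force: [0.4, -0.4, -0.1]
finger_gap: 0.501
finger_force: 0.0
```

```bash
python3 snap.py d 539.8 8 70 1
```

```text
brass fraction 0.99
brass fraction 1.0
brass fraction 1.0
pos [539.4   7.9  68.8] yaw 14.0 z [ 0.002 -0.    -1.   ] gap 0.5 ff 0.0 F [-0.  -0.5 -0.2] t 6.65
shift units/row [ 0.003  -0.     -0.0082] rows 1
```

View pics/d.png

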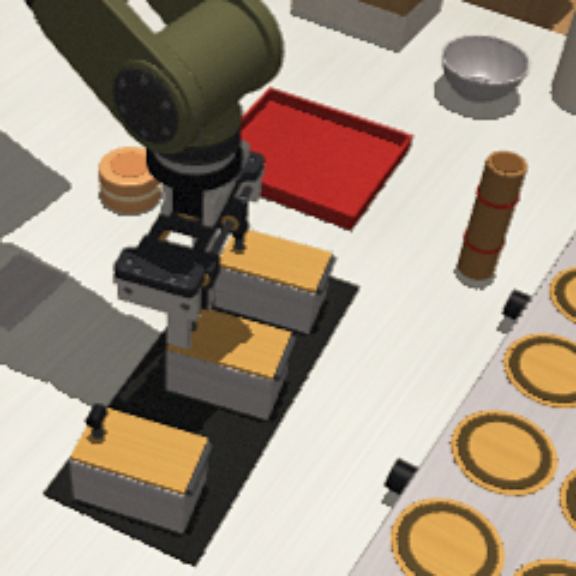

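The left lid is shut and its tin is in place, at (270,265) in the crop. The gripper straddles the middle knob at about (190,330). Close and raise.

Emit:
{"method": "carry_out", "body": {
  "series": [
    [[0,0,0],[0,0,-0.01],1],
    [[0,0,0],[0,0,0],1],
    [[0,0,0],[0,0,0],1],
    [[0,0,0],[0,0,0],1],
    [[0,0,0],[0,0,0],1]
  ]
}}

```text
time_s: 7.28
tool_pos: [538.7, 8.0, 69.3]
eef_rot: [0.993, 0.121, -0.0, -0.0]
ft_force: [-1.4, 1.4, 1.9]
finger_gap: 0.174
finger_force: 8.0
```

Emit:
{"method": "carry_out", "body": {
  "series": [
    [[0,0,0],[0.0425,0,-0.099],1],
    [[0,0,0],[0.059,0,-0.09],1],
    [[0,0,0],[0.074,0,-0.0785],1],
    [[0,0,0],[0.086,0,-0.0645],1],
    [[0,0,0],[0.096,0,-0.0485],1],
    [[0,0,0],[0.103,0,-0.031],1],
    [[0,0,0],[0.064,0,-0.01],1],
    [[0,0,0],[0,0,0],1],
    [[0,0,0],[0,0,0],1],
    [[0,0,0],[0,0,0],1]
  ]
}}

```text
time_s: 8.52
tool_pos: [615.4, 26.8, 133.4]
eef_rot: [0.993, 0.121, 0.001, 0.0]
ft_force: [-0.5, 1.0, 4.9]
finger_gap: 0.172
finger_force: 8.0
```

```bash
python3 snap.py e 539.8 8 70 1
```

```text
brass fraction 0.0
brass fraction 0.0
brass fraction 1.0
pos [615.4  26.8 133.4] yaw 13.9 z [ 0.002  0.    -1.   ] gap 0.17 ff 8.0 F [-0.7  1.2  5.1] t 8.575
shift units/row [-0.5202 -0.      0.4215] rows 1
```

Emit:
{"method": "carry_out", "body": {
  "series": [
    [[0,0,0],[0,0,0],0],
    [[0,0,0],[0,0,0],0],
    [[0,0,0],[0,0,0],0],
    [[0,0,0],[0,0,-0.1],0],
    [[0,0,0],[0,0,-0.2],0],
    [[0,0,0],[0,0,-0.2],0],
    [[0,0,0],[0,0,-0.1],0]
  ]
}}

```text
time_s: 9.45
tool_pos: [615.5, 26.8, 224.9]
eef_rot: [0.993, 0.121, 0.001, 0.0]
ft_force: [-0.0, -0.6, -1.0]
finger_gap: 0.499
finger_force: 0.0
```

```bash
python3 snap.py f 545 -135.8 150 3
```

```text
brass fraction 0.99
brass fraction 0.98
brass fraction 1.0
pos [615.8  26.8 226. ] yaw 14.0 z [ 0.004 -0.    -1.   ] gap 0.501 ff 0.0 F [ 0.5 -0.3  2.4] t 9.5
shift units/row [-0.2404  0.3126  0.1683] rows 3
```

The middle lid also dropped shut, so the right one should be stiff.

Emit:
{"method": "carry_out", "body": {
  "series": [
    [[0,0,0],[-0.24,0.3126,0],0],
    [[0,0,0],[-0.24,0.3126,0.07],0],
    [[0,0,0],[-0.24,0.3126,0.12],0],
    [[0,0,0],[0,0,0.25],0],
    [[0,0,0],[0,0,0.25],0],
    [[0,0,0],[0,0,0.22],0],
    [[0,0,0],[0,0,0.11],0],
    [[0,0,0],[0,0,0],0],
    [[0,0,0],[0,0,0],0]
  ]
}}

```text
time_s: 10.62
tool_pos: [544.8, -135.9, 70.6]
eef_rot: [0.993, 0.121, 0.001, 0.0]
ft_force: [-0.2, 0.3, 0.3]
finger_gap: 0.496
finger_force: 0.0
```

```bash
python3 snap.py g 545 -135.8 70 1
```

```text
brass fraction 0.99
brass fraction 1.0
brass fraction 1.0
pos [ 544.9 -135.9   70.7] yaw 14.0 z [ 0.002 -0.001 -1.   ] gap 0.505 ff 0.0 F [ 0.9 -0.3 -0.4] t 10.675
shift units/row [ 0.0012 -0.0007  0.0046] rows 1
```

View pics/g.png

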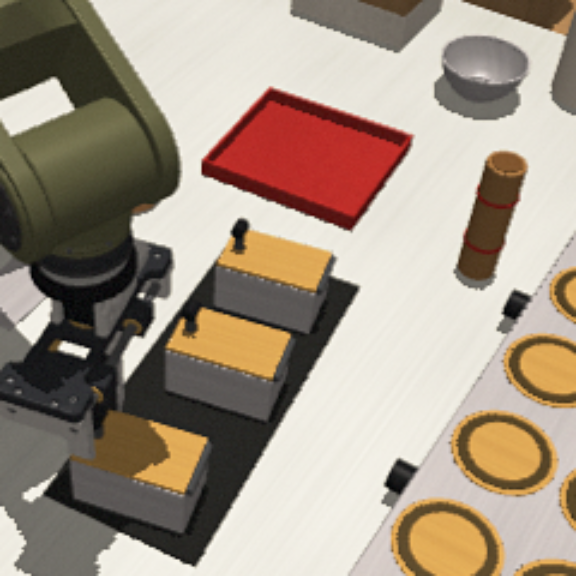

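Both tested tins are shut and in place. The gripper straddles the right knob at (97,420) in the crop.

Emit:
{"method": "carry_out", "body": {
  "series": [
    [[0,0,0],[0,0,0],1],
    [[0,0,0],[0,0,0],1],
    [[0,0,0],[0,0,0],1],
    [[0,0,0],[0,0,0],1],
    [[0,0,0],[0,0,0],1]
  ]
}}

```text
time_s: 11.3
tool_pos: [544.1, -135.6, 69.4]
eef_rot: [0.993, 0.121, -0.0, -0.0]
ft_force: [-1.2, 2.1, 1.7]
finger_gap: 0.172
finger_force: 8.0
```

Emit:
{"method": "carry_out", "body": {
  "series": [
    [[0,0,0],[0.0425,0,-0.099],1],
    [[0,0,0],[0.059,0,-0.09],1],
    [[0,0,0],[0.074,0,-0.0785],1],
    [[0,0,0],[0.086,0,-0.0645],1],
    [[0,0,0],[0.096,0,-0.0485],1],
    [[0,0,0],[0.103,0,-0.031],1],
    [[0,0,0],[0.074,0,-0.011],1],
    [[0,0,0],[0,0,0],1],
    [[0,0,0],[0,0,0],1],
    [[0,0,0],[0,0,0],1]
  ]
}}

```text
time_s: 12.55
tool_pos: [622.7, -116.4, 134.0]
eef_rot: [0.993, 0.121, 0.001, 0.0]
ft_force: [-0.5, 1.6, 5.2]
finger_gap: 0.169
finger_force: 8.0
```

Emit:
{"method": "carry_out", "body": {
  "series": [
    [[0,0,0],[0,0,0],0],
    [[0,0,0],[0,0,0],0],
    [[0,0,0],[0,0,0],0],
    [[0,0,0],[0,0,-0.1],0],
    [[0,0,0],[0,0,-0.2],0],
    [[0,0,0],[0,0,-0.25],0],
    [[0,0,0],[0,0,-0.25],0],
    [[0,0,0],[0,0,-0.1],-1],
    [[0,0,0],[0,0,0],-1]
  ]
}}

```text
time_s: 13.68
tool_pos: [622.1, -116.5, 268.3]
eef_rot: [0.993, 0.121, 0.001, 0.0]
ft_force: [-0.5, -0.2, -0.3]
finger_gap: 0.676
finger_force: 0.0
```

```bash
python3 snap.py i 545 -135.8 200 1
```

```text
brass fraction 0.99
brass fraction 1.0
brass fraction 0.09
pos [ 621.8 -116.4  266.9] yaw 13.9 z [-0.001  0.    -1.   ] gap 0.72 ff 0.0 F [ 0.7  0.1 -0.8] t 13.725
shift units/row [-0.5277  0.0021  0.4463] rows 1
```

View pics/i.png

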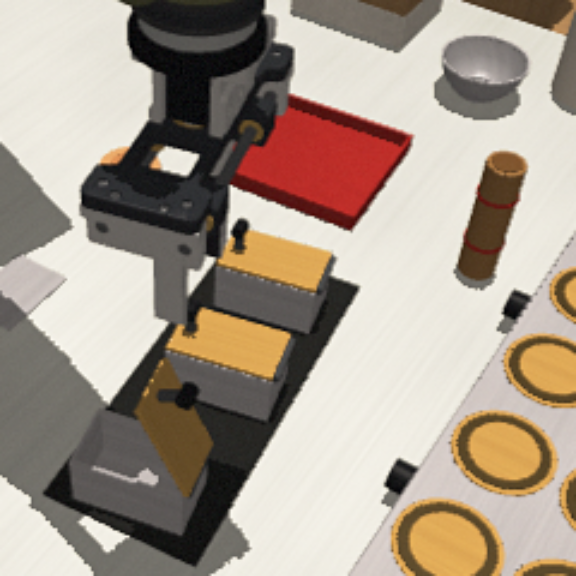

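The right lid stands open by itself at (175,425) in the crop, so that tin is the stiff one. I'll back off and lean the tool 30° towards the robot.

Emit:
{"method": "carry_out", "body": {
  "series": [
    [[0,0,0],[-0.267,0,0],-1],
    [[0,0,0],[-0.267,0,0],-1],
    [[0,0,0],[-0.267,0,0],-1],
    [[0,0.0556,0],[0,0,0],-1],
    [[0,0.0556,0],[0,0,0],-1],
    [[0,0.0556,0],[0,0,0],-1],
    [[0,0,0],[0,0,0],-1]
  ],
  "grip_force": 45
}}

```text
time_s: 14.6
tool_pos: [503.6, -145.6, 265.7]
eef_rot: [0.959, 0.116, 0.256, -0.032]
ft_force: [-0.1, -0.5, -0.7]
finger_gap: 1.002
finger_force: 0.0
```

```bash
python3 - <<'E'
from h import *
s=telemetry.read_state(); z=R.from_quat(s["eef_rot"]).as_matrix()[:,2]
p=np.array([569.2,-129,36])-18.8*(-z); print(p)
to(p-150*z,3); to(p,7)
E
```

```text
[ 578.30165506 -126.72554939   19.70807717]
pos [ 503.6 -145.6  265.7] yaw 13.7 z [ 0.484  0.121 -0.867] gap 1.002 ff 0.0 F [-0.1 -0.5 -0.7] t 14.6
shift units/row [-0.1245  0.      0.2259] rows 3
pos [ 503.6 -145.6  265.7] yaw 13.7 z [ 0.484  0.121 -0.867] gap 1.002 ff 0.0 F [-0.1 -0.5 -0.7] t 14.6
shift units/row [-0.0534  0.      0.2397] rows 7
```

Emit:
{"method": "carry_out", "body": {
  "series": [
    [[0,0,0],[-0.1245,0,0.226],-1],
    [[0,0,0],[-0.1245,0,0.226],-1],
    [[0,0,0],[-0.1245,0,0.226],-1],
    [[0,0,0],[0,0,0.25],-1],
    [[0,0,0],[0,0,0.25],-1],
    [[0,0,0],[0,0,0.2],-1],
    [[0,0,0],[0,0,0.2],-1],
    [[0,0,0],[0,0,0.1],-1],
    [[0,0,0],[0,0,0],-1]
  ]
}}

```text
time_s: 15.72
tool_pos: [580.4, -126.1, 20.8]
eef_rot: [0.959, 0.118, 0.256, -0.032]
ft_force: [-1.0, 0.1, -0.7]
finger_gap: 1.0
finger_force: 0.0
```

```bash
python3 snap.py j 578.3 -126.7 19.7 1
```

```text
brass fraction 0.99
brass fraction 1.0
brass fraction 0.09
pos [ 580.5 -126.5   21.7] yaw 14.0 z [ 0.485  0.121 -0.866] gap 1.002 ff 0.0 F [-0.8 -0.4 -0.2] t 15.775
shift units/row [-0.0196 -0.002   0.0044] rows 1
```

View pics/j.png

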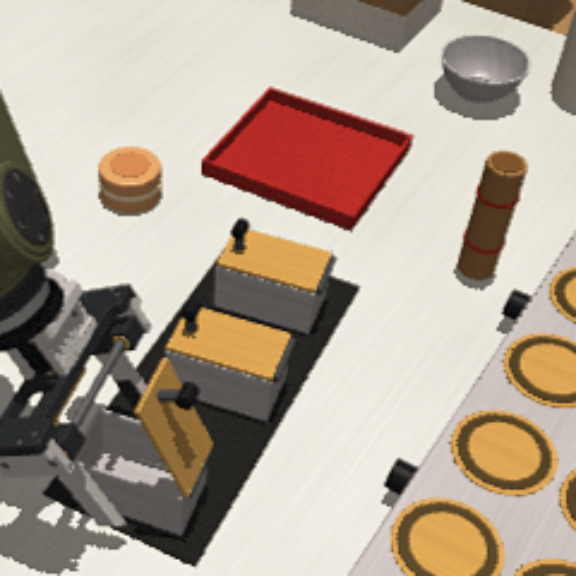

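The fingers straddle the right tin's front half, with the near fingertip at (115,520) in the crop, and the body is clear of the lid. Close and lift a little.

Emit:
{"method": "carry_out", "body": {
  "series": [
    [[0,0,0],[0,0,0],0],
    [[0,0,0],[0,0,0],1],
    [[0,0,0],[0,0,0],1],
    [[0,0,0],[0,0,0],1],
    [[0,0,0],[0,0,0],1],
    [[0,0,0],[0,0,0],1],
    [[0,0,0],[0.02,0,-0.0346],1],
    [[0,0,0],[0.04,0,-0.069],1],
    [[0,0,0],[0.04,0,-0.069],1],
    [[0,0,0],[0.02,0,-0.0346],1]
  ]
}}

```text
time_s: 17.02
tool_pos: [580.8, -126.8, 58.9]
eef_rot: [0.959, 0.117, 0.258, -0.031]
ft_force: [0.9, 0.2, -5.5]
finger_gap: 0.635
finger_force: 45.0
```

```bash
python3 snap.py k 578.3 -126.7 19.7 1
```

```text
brass fraction 0.99
brass fraction 1.0
brass fraction 0.0
pos [ 581.  -126.9   59.4] yaw 14.0 z [ 0.487  0.12  -0.865] gap 0.636 ff 45.0 F [ 0.3 -1.3 -3.7] t 17.075
shift units/row [-0.1477 -0.006   0.22  ] rows 1
```

View pics/k.png

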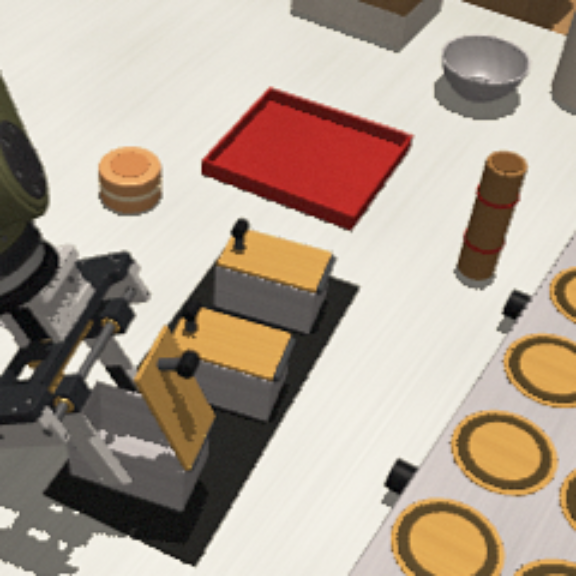

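The tin hangs level in the fingers with its lid still open. Now lift above the knobs and carry it left to the tray.

Emit:
{"method": "carry_out", "body": {
  "series": [
    [[0,0,0],[0.05,0,-0.0866],1],
    [[0,0,0],[0.08,0,-0.1386],1],
    [[0,0,0],[0.08,0,-0.1386],1],
    [[0,0,0],[0.06,0,-0.1039],1],
    [[0,0,0],[0.03,0,-0.052],1],
    [[0,0,0],[0,-0.08,0],1],
    [[0,0,0],[0,-0.16,0],1],
    [[0,0,0],[0,-0.24,0],1],
    [[0,0,0],[0,-0.26,0],1],
    [[0,0,0],[0,-0.26,0],1]
  ]
}}

```text
time_s: 18.32
tool_pos: [543.1, 20.6, 146.6]
eef_rot: [0.959, 0.117, 0.256, -0.032]
ft_force: [0.5, 0.2, -4.2]
finger_gap: 0.636
finger_force: 45.0
```

Emit:
{"method": "carry_out", "body": {
  "series": [
    [[0,0,0],[0,-0.26,0],1],
    [[0,0,0],[0,-0.26,0],1],
    [[0,0,0],[0,-0.26,0],1],
    [[0,0,0],[0,-0.26,0],1],
    [[0,0,0],[0,-0.26,0],1],
    [[0,0,0],[0,-0.26,0],1],
    [[0,0,0],[0,-0.26,0],1],
    [[0,0,0],[0,-0.24,0],1],
    [[0,0,0],[0,-0.12,0],1],
    [[0,0,0],[0,0,0],1]
  ]
}}

```text
time_s: 19.58
tool_pos: [464.1, 337.2, 146.5]
eef_rot: [0.959, 0.118, 0.256, -0.032]
ft_force: [0.7, 0.3, -5.6]
finger_gap: 0.634
finger_force: 45.0
```

```bash
python3 snap.py l 467 352 23 8
```

```text
brass fraction 0.99
brass fraction 1.0
brass fraction 0.0
pos [464.5 336.4 146.6] yaw 14.0 z [ 0.484  0.121 -0.867] gap 0.633 ff 45.0 F [-0.5 -0.1 -3.9] t 19.625
shift units/row [-0.0469 -0.0121  0.0919] rows 8
```

Emit:
{"method": "carry_out", "body": {
  "series": [
    [[0,0,0],[-0.047,-0.049,0.092],1],
    [[0,0,0],[-0.065,-0.048,0.127],1],
    [[0,0,0],[-0.08,0,0.155],1],
    [[0,0,0],[-0.07,0,0.14],1],
    [[0,0,0],[-0.05,0,0.1],1],
    [[0,0,0],[-0.03,0,0.06],1],
    [[0,0,0],[-0.01,0,0.02],1],
    [[0,0,0],[0,0,0],1],
    [[0,0,0],[0,0,0],1]
  ]
}}

```text
time_s: 20.75
tool_pos: [468.4, 352.0, 31.8]
eef_rot: [0.959, 0.117, 0.257, -0.032]
ft_force: [-0.1, -0.2, -4.8]
finger_gap: 0.638
finger_force: 45.0
```

```bash
python3 snap.py m 467 352 22 1
```

```text
brass fraction 0.99
brass fraction 1.0
brass fraction 0.0
pos [468.4 352.   31.8] yaw 13.9 z [ 0.486  0.121 -0.865] gap 0.636 ff 45.0 F [ 0.1 -0.6 -4.3] t 20.8
shift units/row [-0.0406 -0.0022  0.052 ] rows 1
```

Emit:
{"method": "carry_out", "body": {
  "series": [
    [[0,0,0],[-0.01,0,0.0173],1],
    [[0,0,0],[-0.01,0,0.0173],1],
    [[0,0,0],[-0.005,0,0.0087],1],
    [[0,0,0],[0,0,0],1],
    [[0,0,0],[0,0,0],1]
  ]
}}

```text
time_s: 21.42
tool_pos: [468.7, 351.6, 24.3]
eef_rot: [0.959, 0.118, 0.256, -0.032]
ft_force: [-0.1, 0.3, -4.7]
finger_gap: 0.64
finger_force: 45.0
```

Emit:
{"method": "carry_out", "body": {
  "series": [
    [[0,0,0],[-0.0035,0,0.006],1],
    [[0,0,0],[-0.0035,0,0.006],1],
    [[0,0,0],[0,0,0],1],
    [[0,0,0],[0,0,0],1]
  ]
}}

```text
time_s: 21.92
tool_pos: [469.1, 351.5, 22.6]
eef_rot: [0.959, 0.118, 0.256, -0.032]
ft_force: [0.7, 0.4, -5.5]
finger_gap: 0.637
finger_force: 45.0
```

Emit:
{"method": "carry_out", "body": {
  "series": [
    [[0,0,0],[-0.0035,0,0.006],1],
    [[0,0,0],[0,0,0],1],
    [[0,0,0],[0,0,0],1]
  ]
}}

```text
time_s: 22.3
tool_pos: [469.4, 351.6, 22.2]
eef_rot: [0.959, 0.118, 0.256, -0.032]
ft_force: [-3.1, -1.1, 4.1]
finger_gap: 0.636
finger_force: 45.0
```

Emit:
{"method": "carry_out", "body": {
  "series": [
    [[0,0,0],[-0.0035,0,0.006],1],
    [[0,0,0],[0,0,0],1],
    [[0,0,0],[0,0,0],1]
  ]
}}

```text
time_s: 22.68
tool_pos: [469.8, 351.8, 22.1]
eef_rot: [0.959, 0.118, 0.256, -0.033]
ft_force: [-8.8, -2.9, 13.4]
finger_gap: 0.633
finger_force: 45.0
```

The tin is on the tray floor: the wrist force has turned from -5 N hanging to +13 N pressing. Release gently and withdraw along the fingers.

Emit:
{"method": "carry_out", "body": {
  "series": [
    [[0,0,0],[0.0035,0,-0.006],1],
    [[0,0,0],[0,0,0],0],
    [[0,0,0],[0,0,0],-0.65],
    [[0,0,0],[0,0,0],-0.65],
    [[0,0,0],[0,0,0],-0.65],
    [[0,0,0],[0,0,-0.05],-0.65],
    [[0,0,0],[0,0,-0.15],-0.65],
    [[0,0,0],[0,0,-0.25],-0.65],
    [[0,0,0],[0,0,-0.3],-0.65],
    [[0,0,0],[0,0,-0.3],-0.65]
  ]
}}

```text
time_s: 23.92
tool_pos: [392.4, 331.8, 160.0]
eef_rot: [0.959, 0.118, 0.255, -0.032]
ft_force: [-0.3, 0.2, 0.3]
finger_gap: 0.827
finger_force: 0.0
```

Emit:
{"method": "carry_out", "body": {
  "series": [
    [[0,0,0],[0,0.3,-0.25],-0.65],
    [[0,0,0],[0,0.35,-0.15],-0.65],
    [[0,0,0],[0,0.35,0],-0.65],
    [[0,0,0],[0,0.35,0],-0.65],
    [[0,0,0],[0,0.35,0],-0.65],
    [[0,0,0],[0,0.35,0],-0.65],
    [[0,0,0],[0,0.35,0],-0.65],
    [[0,0,0],[0,0,0],-0.65],
    [[0,0,0],[0,0,0],-0.65]
  ]
}}

```text
time_s: 25.05
tool_pos: [451.6, -23.9, 210.1]
eef_rot: [0.959, 0.118, 0.255, -0.032]
ft_force: [0.3, 0.7, 0.5]
finger_gap: 0.827
finger_force: 0.0
```

```bash
python3 - <<'E'
from h import *
to((300,0,200))
for n in("top","scene"):
    v=viewer.get_image(n); h=cv2.cvtColor(v["image"],cv2.COLOR_BGR2HSV)
    m=cv2.morphologyEx(cv2.inRange(h,(10,110,70),(32,255,255)),2,np.ones((3,3)))
    k,l,s,c=cv2.connectedComponentsWithStats(m)
    for i in range(1,k):
        if 120<s[i][4]<3000 and ((n=="top" and 100<c[i][0]<400 and 170<c[i][1]<330) or (n=="scene" and 250<c[i][0]<480 and 90<c[i][1]<330)):
            print(n,s[i].tolist(),c[i].round(1),"on z64",onz(v,*c[i],64).round(1),"z120",onz(v,*c[i],120).round(1))
E
```

```text
pos [451.6 -23.9 210.1] yaw 14.0 z [ 0.482  0.122 -0.867] gap 0.827 ff 0.0 F [0.3 0.7 0.5] t 25.05
shift units/row [-0.851  -0.4    -0.4092] rows 1
top [282, 191, 35, 48, 1133] [298.6 214.1] on z64 [576.1  16.8  64. ] z120 [568.5  15.5 120. ]
top [231, 201, 34, 48, 1137] [247.4 224.1] on z64 [552.8 133.9  64. ] z120 [546.5 126.  120. ]
top [122, 235, 36, 23, 341] [140.8 246.3] on z64 [501.4 375.6  64. ] z120 [498.  354.3 120. ]
top [210, 304, 31, 31, 726] [225.2 319. ] on z64 [337.5 181.3  64. ] z120 [343.3 170.8 120. ]
top [366, 317, 41, 7, 261] [387.3 319.9] on z64 [ 335.6 -184.8   64. ] z120 [ 341.4 -174.8  120. ]
scene [364, 80, 49, 26, 574] [388.7  92.6] on z64 [365.7 646.7  64. ] z120 [408.2 552.5 120. ]
scene [469, 90, 23, 24, 194] [477.9 101.2] on z64 [614.9 764.   64. ] z120 [637.4 660.5 120. ]
scene [376, 118, 16, 41, 328] [383.7 139.1] on z64 [475.9 414.7  64. ] z120 [509.5 339.2 120. ]
scene [281, 161, 26, 21, 429] [293.6 171.3] on z64 [358.4 156.5  64. ] z120 [401.5 101.7 120. ]
scene [443, 163, 16, 22, 275] [449.8 173.2] on z64 [684.8 382.6  64. ] z120 [701.7 309.7 120. ]
scene [437, 186, 15, 18, 201] [443.8 194.6] on z64 [705.6 297.6  64. ] z120 [720.8 231.4 120. ]
scene [330, 196, 48, 26, 725] [354.9 208.2] on z64 [555.8 131.4  64. ] z120 [583.1  78.6 120. ]
scene [309, 228, 52, 30, 920] [335.9 242.6] on z64 [578.9  15.4  64. ] z120 [604.3 -28.1 120. ]
scene [450, 239, 41, 30, 909] [470.6 253.4] on z64 [828.5 156.1  64. ] z120 [833.9 101.3 120. ]
scene [428, 271, 44, 35, 1154] [449.7 287.8] on z64 [828.2  46.1  64. ] z120 [8.337e+02 1.000e-01 1.200e+02]
scene [403, 308, 47, 41, 1484] [426.  327.6] on z64 [828.8 -63.9  64. ] z120 [ 834.2 -101.1  120. ]
```

The good tins are within 2 mm of their starts, with lids shut. The stiff tin's open lid triangulates to about (500, 350, 115), standing over the tray centre as expected. Handing in.

```bash
python3 -c "
from h import *
print(ticket.finish_job())"
```

```text
the job is handed in; nothing more can be done
None
```

The job is handed in with no verdict returned: the right tin was the stiff one and stands upright in the red tray with its lid open, and the left and middle tins are shut and within about 2 mm of their starts, at about 25 s of the 72 s limit.

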